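Load a terrine mould into the screw press and wind it down

ROBOT

A 6-joint arm with a two-finger parallel gripper is mounted at the origin on the work surface. World frame = base frame: x ahead of the robot, y to its left, z up, the work surface at z = 0. Lengths are in m, angles in degrees, forces in N, time in s.
With the tool pointing down it reaches from about 0.275 to 0.825 m from the base axis. Payload 4.9 kg.
Tool frame: the origin (TCP) lies midway between the tips of the shut fingers; the grasp point (between the pads) lies 19 mm behind it; z points along the fingers, y is the direction in which the jaws open and shut (so a half turn about z gives the same grasp; the last joint's range is limited). The gripper opens to 85 mm and grips with 20 to 120 N. Pads are 22 mm wide; open, the fingers measure 114 mm over their backs; the gripper's body (76 mm by 85 mm) begins 54 mm behind the grasp point. The pads swing forward as they close: fully open they stand 13 mm farther back than shut.
Start: joints at [65.707, 18.69, -11.035, 60.275, 0, 82.311], TCP at [0.157, 0.527, 0.231] pointing down, gripper open.
Joint ranges: [-152.03, 152.03], [-55.5, 102.48], [-74.3, 77.21], [-110.64, 120.58], [-84.22, 78.4], [-180, 180]. Speed limits (degrees/s): [147.25, 147.25, 180, 180, 180, 180].

INTERFACE

Orientations are given as a 3x3 rotation matrix whose columns are the frame's x, y, z axes.
In Python, from bench import manip gives the robot as it stands.
- The arm moves only by the shell command python3 -m crank 'ROWS' [FORCE]. ROWS is JSON, a list of rows, each a list of 7 numbers: the shift along the tool's x, y, z in mm, then the turn, a rotation vector about the tool's x, y, z in degrees, then the finger opening in mm, from 0 to 85.4. In form: [[tx, ty, tz, wx, wy, wz, hand], ...]. A call has 1 to 5 rows; each row shifts and turns the commanded pose from where the row before left it, along the tool's axes as they then stand; what a row does not reach is not made up. A row lasts 1/8 s, in which the tool goes at most 62.5 mm and 10.7 degrees, less where a joint would pass 70% of its speed; a pose out of reach is approached as far as the arm can. A call with a gripper value outside its range is refused whole. The fingers move at their own pace and stop on an object; FORCE is the grip in N (left out, the last holds). Time passes only in rows, so rows that do not move let the fingers close. It gives the time, the measured TCP pose, the force and the opening at its end, in the units of the state.
- manip.get_state(): the state, without advancing time (a new reading comes with each control period).
- manip.camera(name): name is "scene" or "top"; returns a dict with "frame" (384x512x3 uint8, red, green, blue), "K" (3x3 intrinsics, pixels), "rvec" (rotation vector, rad) and "tvec" (3), from world to camera coordinates, as OpenCV has them. Camera axes: x right, y down, z forward; pixel columns grow to the right and rows downward; lengths in m; the calibration is good to about 2 mm. A picture is of the moment at which its call begins. There is no depth.
- manip.job_done(): hands the job in, once; it reports no verdict.
The state is a dict: "t": time; "joint_pos": joint angles; "joint_velocities": joint speeds; "joint_efforts": joint torques, N m; "tcp_pos": TCP position; "eef_rot": TCP orientation; "force": force on the tool from outside, world axes, zero at the start; "ft_torque": the same for the moment, N m; "gripper_width": finger opening in m.
Only numpy, scipy, OpenCV 4.12 (cv2) and the standard library are available. Lean on these libraries where they do the work, as an engineer would, in place of code of your own. Each camera call takes 0.05 s, during which the arm holds its last target. There are 200 camera calls.

TASK

The filled terrine mould is ready for pressing: pick it up, keeping it level, set it between the guide rails of the screw press and push it fully home against the back stop. Then wind the crank clockwise, turn after turn, until the sprung foot bears firmly on the mould's lid, let go, and leave the other things on the worktop where they are.

Things in the scene. Friction and masses are not known exactly. Their poses are not given: they have to be found in the camera images.
- seat (a point): Seat of the steel screw press, which is fixed: point on the tray's top face, 12 mm above the worktop, straight below the screw. x points from the loading end (towards the robot) to the back stop, z up along the screw axis. Tray: x -171 to +97 mm, y -75 to +75 mm. A mould pushed home against the stop is centred on this point within 1 or 2 mm.
- rail_mouth (a point): On the tray's top face, middle of the open loading end of the guide rails, 130 mm before the seat along its x; same axes as the seat. The two rails are 6 mm thick and stand 12 mm above the tray. Inner faces 88 mm apart here, closing evenly to 64 mm at x = -40 mm from the seat, then parallel up to the back stop.
- back_stop (a point): Middle of the face of the back stop, an upright plate 64 mm wide, reaching 24 mm above the tray, at the far end of the rails. Lies 81 mm beyond the seat along its x and 12 mm above the tray; same axes as the seat.
- bridge (a point): Middle of the bridge bar above the seat: 28 mm in the seat's x, 152 mm in its y, 22 mm high; this point lies 141 mm above the tray. Cap nuts and the brass screw nut stand up to 12 mm above it. It rests on two 18 mm posts at seat x = 0, y = -60 and +60 mm.
- mould: Filled terrine mould, loose: straight steel box 160 mm long (its x), 56 mm wide (its y), 60 mm high, with a white press lid (149 x 45 mm) 8 mm proud of it, so 68 mm high in all; 0.4 to 0.75 kg, weight centred. Origin: centre of its underside, z up. Both ends alike: either may go in first. Stands left or right of the press.
- crank (a joint): Crank angle, rad; grows as the crank turns clockwise seen from above; stops at 0 and 14. Starts at 0 to 2.6. The crank sits on the screw and sinks with it, 10 mm a turn. Foot meets the lid of a seated mould at about 9.1; each rad more adds 4 N of spring force: 10.5 is firm, 11 to 13.5 good. Takes about 0.15 N m to turn and stays where it is left.
- crank_grip (a point): Middle of the crank's upright black grip, a flat block rigid with the crank (does not spin): 30 mm along the arm, 14 mm across, 44 mm high. 75 mm from the screw axis, 223 mm above the tray at crank angle 0. The arm below it, 18 mm wide, has its top 22 mm under this point. Bearing about the screw in the seat's frame, x towards y: 1.3 rad minus crank angle.
- foot: Round steel pressing foot, 46 mm diameter, hanging on a spring under the screw (spring 2500 N/m, up to 10 mm travel). Its origin has no meaning; see foot_face.
- foot_face (a point): Centre of the underside of the foot; 82.5 mm above the seat at crank angle 0 (14.5 mm above the lid of a seated mould), sinking 10 mm per turn of the crank until it meets the lid. So at the start a mould passes under it only if lifted less than 10 mm off the tray.
- aubergine: Half-peeled aubergine lying on the worktop, about 220 x 96 x 96 mm. Bystander, on the other side of the press than the mould. Origin under its middle; its length lies along x.
- oil: Green oil bottle standing upright, 64 mm diameter, 250 mm high. Bystander beside the far end of the press, left or right. Origin: centre of its underside.
- jar: Glass jar standing upright with a brass-coloured lid, 76 mm diameter, 115 mm high. Bystander beside the far end of the press, on the other side from the bottle. Origin: centre of its underside.
- grater: White hand grater with a peeler head lying flat beyond the press, 223 x 60 mm, 15 mm high. Bystander. Origin under the middle of its plate; its length lies along x.

How it is judged:
By the outcome, as a careful person would: the job done as asked, in the order asked, and still so for the second after the job is handed in, with the robot touching nothing.
It also fails if it takes over 72 s, if anything falls off the work surface, if the arm or the gripper's body presses on something with over 40 N, if the wrist force passes 120 N, or if a joint passes its speed limit or range.

## Working session

There is one attempt and no reset: what is moved stays moved. The work goes in short steps, Python scripts to look and compute and a shell command to move; the robot and the scene stay as the last step left them, time stands still between calls to the robot, and variables do not carry over. Pictures are saved under pics/ and viewed, about 8 in all and at most 12, crops included, and the job is handed in when it is done.

```bash
mkdir -p pics; python3 - <<'E'
from bench import manip
import cv2,numpy as np
for n in("scene","top"):
    c=manip.camera(n); cv2.imwrite(f"pics/{n}0.png",cv2.resize(c["frame"][:,:,::-1],(800,600),interpolation=cv2.INTER_CUBIC))
    R=cv2.Rodrigues(c["rvec"])[0]; print(n,c["K"].tolist(),(-R.T@c["tvec"]).round(3),R.round(2).tolist())
s=manip.get_state();print(s)
E
```

```text
scene [[356.9829760772523, 0.0, 260.2018805170143], [0.0, 356.9829760772523, 188.09438428225343], [0.0, 0.0, 1.0]] [ 1.142 -0.474  0.852] [[0.67, 0.75, 0.01], [0.52, -0.46, -0.72], [-0.53, 0.49, -0.69]]
top [[408.7088580674483, 0.0, 257.7124475379673], [0.0, 408.7088580674483, 190.0632269740144], [0.0, 0.0, 1.0]] [0.503 0.022 1.298] [[0.02, -1.0, 0.0], [-1.0, -0.02, -0.09], [0.09, -0.0, -1.0]]
{'t': 0.1, 'joint_pos': array([ 6.57083327e+01,  1.87285290e+01, -1.10850120e+01,  6.02760980e+01,
        1.56985162e-03,  8.23116694e+01]), 'joint_velocities': array([ 0.09166937, -0.06177162,  0.09919735, -0.08703436, -0.03839431,
        0.01642787]), 'joint_efforts': array([ 1.38487900e-03, -4.44238329e+01,  2.63038391e+01,  7.88847014e-03,
       -1.35314613e-04, -8.91974974e-07]), 'tcp_pos': array([0.15691774, 0.52659851, 0.23058286]), 'eef_rot': array([[-9.58305850e-01,  2.85743680e-01, -6.68577889e-04],
       [ 2.85744364e-01,  9.58304835e-01, -1.41470769e-03],
       [ 2.36457642e-04, -1.54676502e-03, -9.99998776e-01]]), 'force': array([-0.1587205 , -0.64643214,  0.36823455]), 'ft_torque': array([-0.0353061 , -0.05135648,  0.02300835]), 'gripper_width': 0.08548635591037342}
```

View pics/top0.png

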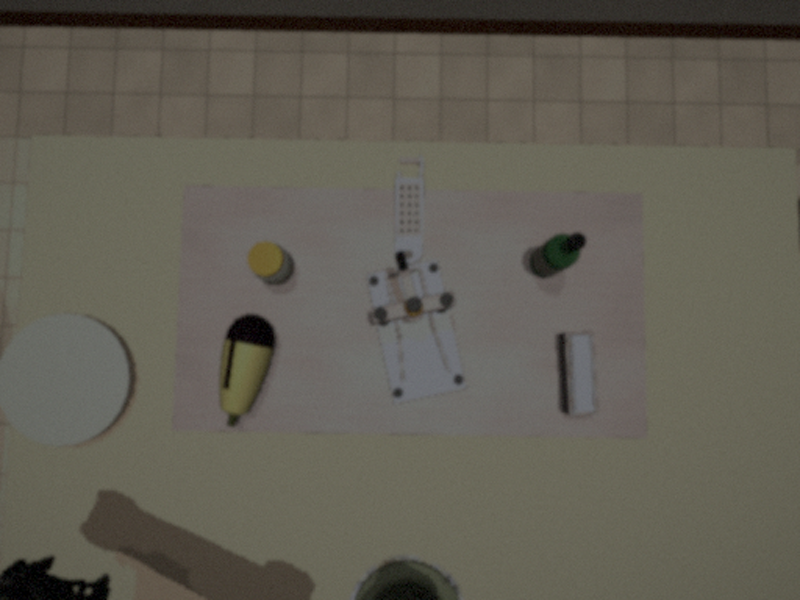

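View pics/scene0.png

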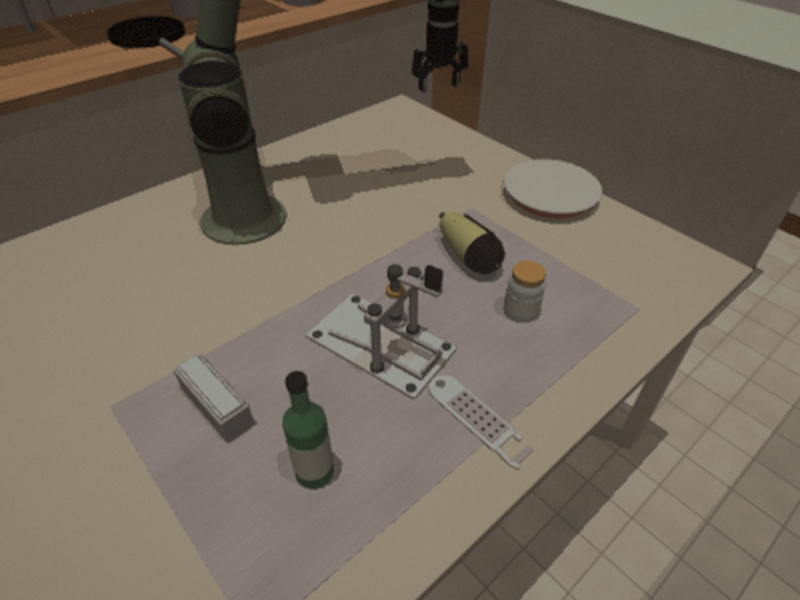

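The top picture shows the press at about (415,330), the mould on the right at (575,373), the oil bottle right-far, and the aubergine and jar on the left. The crank grip is at (402,260). Next I'll take enlarged crops.

```bash
python3 - <<'E'
from bench import manip
import cv2,numpy as np
f=np.mean([manip.camera("top")["frame"].astype(float) for _ in range(5)],0)
f=np.clip((f)*1.5,0,255).astype(np.uint8)[:,:,::-1]
cv2.imwrite("pics/topavg.png",f)
def crop(x0,y0,w,h,s): 
    # label ticks every 10 px
    im=cv2.resize(f[y0:y0+h,x0:x0+w],(w*s,h*s),interpolation=cv2.INTER_CUBIC)
    for x in range(x0-x0%10+10,x0+w,10):
        cv2.line(im,(int((x-x0+.5)*s),0),(int((x-x0+.5)*s),6),(0,0,255),1); cv2.putText(im,str(x),(int((x-x0+.5)*s)-12,18),0,.35,(0,0,255),1)
    for y in range(y0-y0%10+10,y0+h,10):
        cv2.line(im,(0,int((y-y0+.5)*s)),(6,int((y-y0+.5)*s)),(0,0,255),1); cv2.putText(im,str(y),(8,int((y-y0+.5)*s)+4),0,.35,(0,0,255),1)
    return im
a=crop(230,155,70,104,5);b=crop(350,208,35,62,8)
H=max(a.shape[0],b.shape[0]);p=lambda i:cv2.copyMakeBorder(i,0,H-i.shape[0],0,0,0)
cv2.imwrite("pics/c1.png",np.hstack([p(a),p(b)]))
E
```

```text
(no output)
```

View pics/c1.png

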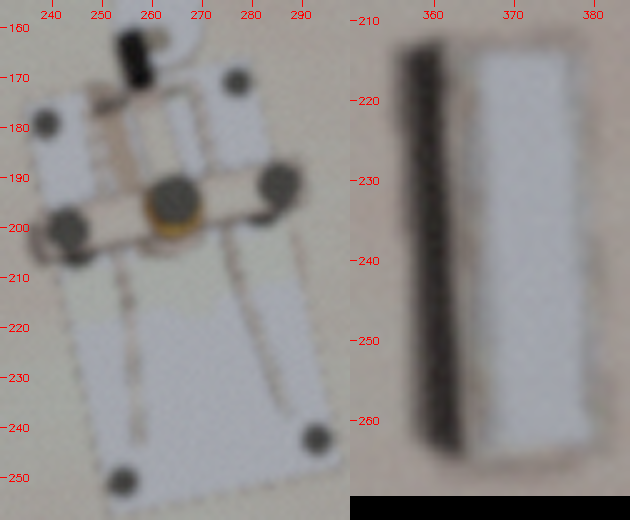

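The crop shows tray bolts at (254.3,251), (293.3,242.3), (239,179.5) and (277,170.8). The bridge caps are at (243.2,200.5) and (285.5,191.5), the grip top at about (256.5,165.5), and the lid is centred near (373,238.5).

```bash
cat > h.py <<'E'
from bench import manip
import cv2,numpy as np
from scipy.optimize import least_squares
def proj(c,P): return cv2.projectPoints(np.array(P,float).reshape(-1,3),c["rvec"],c["tvec"],c["K"],None)[0].reshape(-1,2)
def back(c,uv,z):
    R=cv2.Rodrigues(c["rvec"])[0]; C=-R.T@np.ravel(c["tvec"]); d=R.T@np.linalg.inv(c["K"])@np.array([*uv,1.]); return C+d*(z-C[2])/d[2]
def W(p,P):
    P=np.array(P,float).reshape(-1,3); c,s=np.cos(p[2]),np.sin(p[2]); return np.c_[p[0]+c*P[:,0]-s*P[:,1],p[1]+s*P[:,0]+c*P[:,1],P[:,2]]
E
python3 - <<'E'
from h import *
c=manip.camera("top"); cs=manip.camera("scene")
f=cv2.imread("pics/topavg.png")
uv=np.array([[254.3,251],[293.3,242.3],[239,179.5],[277,170.8],[243.2,200.5],[285.5,191.5]])
def model(p):
    a,b=p[3],p[4]
    return W(p,[[-.037-a,b,.016],[-.037-a,-b,.016],[-.037+a,b,.016],[-.037+a,-b,.016],[0,.06,.165],[0,-.06,.165]])
r=least_squares(lambda p:(proj(c,model(p))-uv).ravel(),[.55,0,.2,.12,.065])
p=r.x;print("press",p[:2],np.degrees(p[2]),p[3:],r.fun.round(2))
g=back(c,(256.5,165.5),.255)[:2]-p[:2]; print("grip",np.hypot(*g),"crank",1.3-(np.arctan2(g[1],g[0])-p[2]))
roi=cv2.resize(f[205:272,350:390],None,fx=8,fy=8,interpolation=cv2.INTER_CUBIC).astype(float)
m=(roi[:,:,0]>roi[:,:,2]+6).astype(np.uint8)
k=max(cv2.findContours(m,0,1)[0],key=cv2.contourArea); q=cv2.boxPoints(cv2.minAreaRect(k))
q=(q+.5)/8-.5+[350,205]
B=np.array([back(c,u,.068) for u in q]);print(B.round(4),B.mean(0)); e=[B[1]-B[0],B[2]-B[1]]
for v in e: print(np.linalg.norm(v),np.degrees(np.arctan2(v[1],v[0])))
L=max(e,key=np.linalg.norm); mp=[*B.mean(0)[:2],np.arctan(L[1]/L[0])]
np.save("pose.npy",[p[:3],mp])
# overlay both
out=[]
for cam,img,x0,y0,w,h,s in((c,f,225,155,165,115,4),(cs,np.clip(cs["frame"][:,:,::-1]*1.5,0,255).astype(np.uint8),100,150,200,150,3)):
    im=cv2.resize(img[y0:y0+h,x0:x0+w],None,fx=s,fy=s,interpolation=cv2.INTER_CUBIC)
    def poly(pose,P,col):
        u=((proj(cam,W(pose,P))-[x0,y0]+.5)*s*16).astype(np.int32); cv2.polylines(im,[u],True,col,1,shift=4)
    R=lambda xa,xb,y,z:[[xa,-y,z],[xb,-y,z],[xb,y,z],[xa,y,z]]
    poly(p,R(-.171,.097,.075,.012),(0,0,255)); poly(p,R(-.014,.014,.076,.164),(0,255,0))
    poly(p,[[-.13,.044,.024],[-.04,.032,.024],[.081,.032,.024],[.081,-.032,.024],[-.04,-.032,.024],[-.13,-.044,.024]],(255,0,0))
    poly(mp,R(-.0745,.0745,.0225,.068),(0,0,255)); poly(mp,R(-.08,.08,.028,.0),(0,255,0)); poly(mp,R(-.08,.08,.028,.06),(0,255,0))
    cv2.imwrite(f"pics/ov{s}.png",im); out.append(im)
E
python3 -c "
import cv2,numpy as np
a=cv2.imread('pics/ov4.png');b=cv2.imread('pics/ov3.png')
a=cv2.resize(a,(480,335),interpolation=cv2.INTER_AREA) if 0 else a
cv2.imwrite('pics/ov.png',a)"
```

```text
press [0.59360339 0.00153016] 13.281836669009163 [0.1146655  0.06189338] [ 0.16  0.18  0.    0.26 -0.09  0.05  0.17  0.42 -0.03 -0.29 -0.19 -0.52]
grip 0.07385199771511014 crank 1.2195277526979182
[[ 0.5483 -0.3046  0.068 ]
 [ 0.5508 -0.3392  0.068 ]
 [ 0.408  -0.3458  0.068 ]
 [ 0.4056 -0.3115  0.068 ]] [ 0.47819278 -0.32528572  0.068     ]
0.034705225777402995 -85.85005091392398
0.14295233541064967 -177.37899341728314
```

View pics/ov.png

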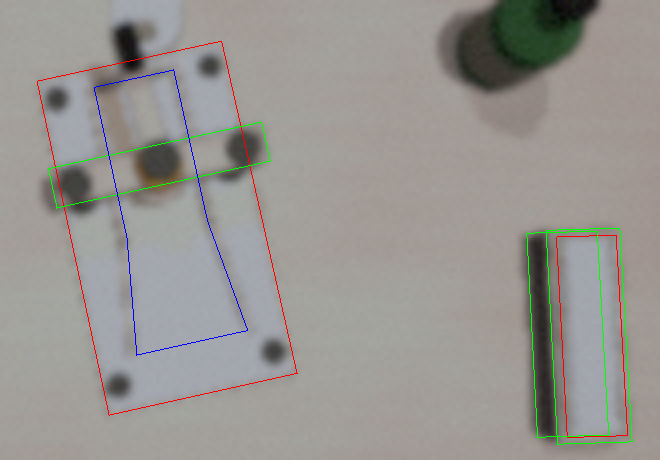

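View pics/ov3.png

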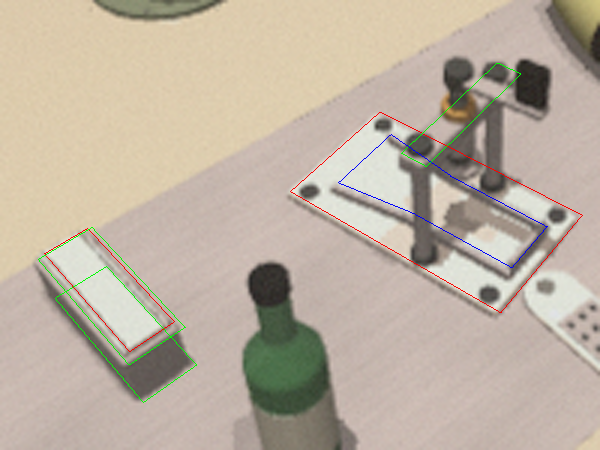

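The overlays match in both cameras to about 2 mm, which is within the rail tolerance. The plan:
1. Grip the mould across its middle and set it in the rail mouth.
2. Push it home with shut fingers.
3. Wind the crank by pushing the grip block round with shut fingers.

```bash
cat >> h.py <<'E'
press,mould=np.load("pose.npy")
def yaw(R): return np.degrees(np.arctan2(R[1,0],R[0,0]))
def to(x,y,z,yw=None):
    s=manip.get_state(); d=(np.array([x,y,z])-s["tcp_pos"])*1000
    print("t",round(s["t"],2),"tcp",s["tcp_pos"].round(4),"F",s["force"].round(1),"w",round(s["gripper_width"]*1000,1),"yaw",yaw(s["eef_rot"]).round(2))
    print("tool shift",(s["eef_rot"].T@d).round(1), "" if yw is None else "wz %.2f"%(-((yw-yaw(s["eef_rot"])+180)%360-180)))
def seat(x,y,z): return W(press,[[x,y,z+.012]])[0]
E
python3 -c "
from h import *
print(np.degrees(mould[2]))"
python3 -m crank '[[0,0,0,0,0,-9.6,85],[0,0,0,0,0,-9.6,85],[-20,-62,0,0,0,0,85],[-20,-62,0,0,0,0,85],[-20,-62,0,0,0,0,85]]' 40
python3 -m crank '[[-20,-62,0,0,0,0,85],[-20,-62,0,0,0,0,85],[-20,-62,0,0,0,0,85],[-20,-62,0,0,0,0,85],[-20,-62,0,0,0,0,85]]'
python3 -c "
from h import *
to(mould[0],mould[1],.02,180+np.degrees(mould[2]))"
```

```text
2.621006582716852
t: 1.08
tcp_pos: [0.2231, 0.3499, 0.2313]
eef_rot: [[-0.999, -0.046, 0.001], [-0.046, 0.999, 0.0], [-0.001, 0.0, -1.0]]
force: [0.7, 0.2, -0.3]
gripper_width: 0.0852
t: 1.7
tcp_pos: [0.3327, 0.0567, 0.2318]
eef_rot: [[-0.999, -0.045, 0.002], [-0.045, 0.999, 0.0], [-0.002, 0.0, -1.0]]
force: [2.2, 0.9, 0.5]
gripper_width: 0.085
t 1.7 tcp [0.3327 0.0567 0.2318] F [2.2 0.9 0.5] w 85.0 yaw -177.4
tool shift [-127.6 -388.3  212. ] wz -0.02
```

```bash

python3 -m crank '[[-20,-60,0,0,0,0,85],[-20,-60,0,0,0,0,85],[-20,-60,0,0,0,0,85],[-20,-60,0,0,0,0,85],[-20,-60,0,0,0,0,85]]' >/dev/null
python3 -m crank '[[-20,-55,0,0,0,0,85],[0,0,40,0,0,0,85],[0,0,40,0,0,0,85],[0,0,0,0,0,0,85]]'
python3 -c "
from h import *
to(mould[0],mould[1],.02,180+np.degrees(mould[2]))"
```

```text
t: 2.82
tcp_pos: [0.4645, -0.2855, 0.1485]
eef_rot: [[-0.999, -0.045, -0.005], [-0.045, 0.999, 0.004], [0.005, 0.004, -1.0]]
force: [-0.4, 0.2, 0.7]
gripper_width: 0.0852
t 2.83 tcp [ 0.4645 -0.2855  0.1485] F [-0.4  0.2  0.7] w 85.2 yaw -177.42
tool shift [-12.5 -40.9 128.3] wz -0.04
```

```bash

python3 -m crank '[[-12,-41,0,0,0,0,85],[0,0,0,0,0,0,85],[0,0,30,0,0,0,85],[0,0,30,0,0,0,85],[0,0,0,0,0,0,85]]'
python3 - <<'E'
from h import *
to(mould[0],mould[1],.02,180+np.degrees(mould[2]))
c=manip.camera("scene");cv2.imwrite("pics/g1.png",cv2.resize(np.clip(c["frame"][170:330,60:270,::-1]*1.5,0,255).astype(np.uint8),None,fx=3,fy=3,interpolation=2))
E
```

```text
t: 3.45
tcp_pos: [0.4795, -0.3261, 0.0908]
eef_rot: [[-0.999, -0.046, -0.002], [-0.046, 0.999, 0.002], [0.002, 0.002, -1.0]]
force: [-0.1, -0.5, 0.1]
gripper_width: 0.0852
t 3.45 tcp [ 0.4795 -0.3261  0.0908] F [-0.1 -0.5  0.1] w 85.2 yaw -177.38
tool shift [ 1.1  0.7 70.8] wz 0.00
```

View pics/g1.png

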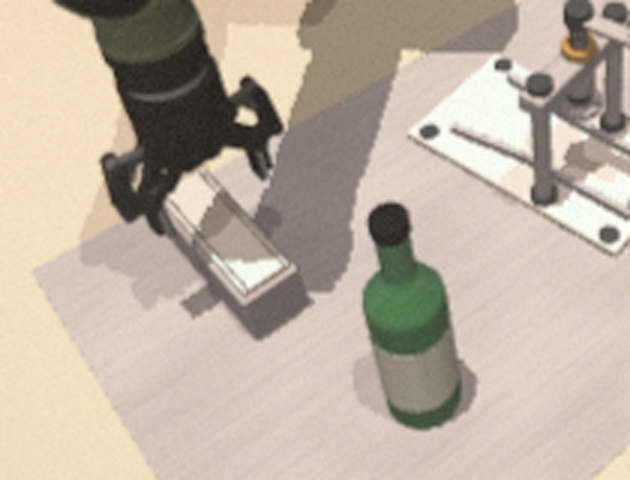

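The open fingers straddle the mould, with tips at about (159,222) and (262,165) and the lid between them. I'll descend and grip.

```bash

python3 -m crank '[[0,0,25,0,0,0,85],[0,0,25,0,0,0,85],[0,0,20,0,0,0,85],[0,0,0,0,0,0,50],[0,0,0,0,0,0,50]]' 60
python3 -m crank '[[0,0,0,0,0,0,50],[0,0,0,0,0,0,50],[0,0,0,0,0,0,50],[0,0,0,0,0,0,50]]' 60
python3 -m crank '[[0,0,-15,0,0,0,50],[0,0,-15,0,0,0,50],[0,0,-5,0,0,0,50],[0,0,0,0,0,0,50]]' 
python3 -c "
from h import *
to(*seat(-.095,0,.05),180+np.degrees(press[2]))"
```

```text
t: 4.12
tcp_pos: [0.4817, -0.3286, 0.0236]
eef_rot: [[-0.999, -0.045, 0.002], [-0.045, 0.999, -0.003], [-0.002, -0.003, -1.0]]
force: [3.5, -1.4, -6.2]
gripper_width: 0.0551
t: 4.62
tcp_pos: [0.4817, -0.3286, 0.0234]
eef_rot: [[-0.999, -0.045, 0.003], [-0.045, 0.999, -0.002], [-0.002, -0.002, -1.0]]
force: [-1.6, -0.2, 7.3]
gripper_width: 0.0553
t: 5.12
tcp_pos: [0.4808, -0.3276, 0.0568]
eef_rot: [[-0.999, -0.045, 0.001], [-0.045, 0.999, -0.001], [-0.001, -0.001, -1.0]]
force: [-0.1, 1.0, -7.5]
gripper_width: 0.055
t 5.12 tcp [ 0.4808 -0.3276  0.0568] F [-0.1  1.  -7.5] w 55.0 yaw -177.4
tool shift [-34.3 306.1  -5.4] wz -10.69
```

```bash

python3 -m crank '[[0,0,0,0,0,-5.3,50],[0,0,0,0,0,-5.4,50],[0,0,0,0,0,0,50]]' >/dev/null
python3 -c "
from h import *
to(*seat(-.20,0,.05),180+np.degrees(press[2]))"
```

```text
t 5.5 tcp [ 0.4801 -0.327   0.0556] F [ 1.3  0.3 -7. ] w 55.5 yaw -166.77
tool shift [ 14.3 293.7  -6. ] wz -0.05
```

```bash

python3 -m crank '[[3,40,-5,0,0,0,50],[3,50,0,0,0,0,50],[3,50,0,0,0,0,50],[3,50,0,0,0,0,50],[2,50,0,0,0,0,50]]' >/dev/null
python3 -m crank '[[0,40,0,0,0,0,50],[0,13,0,0,0,0,50],[0,0,0,0,0,0,50],[0,0,0,0,0,0,50]]' 
python3 - <<'E'
from h import *
to(*seat(-.15,0,.0275),180+np.degrees(press[2]))
c=manip.camera("scene");a=np.clip(c["frame"][130:270,130:330,::-1]*1.5,0,255).astype(np.uint8)
c=manip.camera("top");b=np.clip(c["frame"][150:290,220:320,::-1]*1.5,0,255).astype(np.uint8)
cv2.imwrite("pics/p1.png",cv2.resize(np.hstack([a,b]),(788,368),interpolation=2) if 0 else cv2.resize(np.hstack([a,b]),None,fx=2.6,fy=2.6,interpolation=2))
E
```

```text
t: 6.62
tcp_pos: [0.4007, -0.0467, 0.0616]
eef_rot: [[-0.974, -0.229, 0.002], [-0.229, 0.974, -0.001], [-0.001, -0.001, -1.0]]
force: [-0.1, -0.0, -6.9]
gripper_width: 0.0549
t 6.62 tcp [ 0.4007 -0.0467  0.0616] F [-0.1 -0.  -6.9] w 54.9 yaw -166.78
tool shift [-48.8   2.7  22.1] wz -0.06
```

View pics/p1.png

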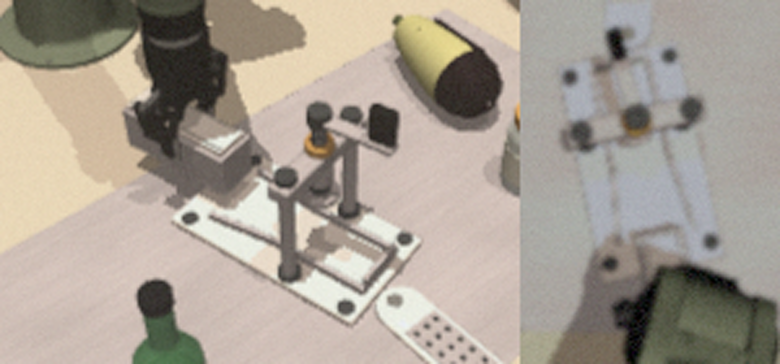

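The mould hangs level, in line with the tray, with its front over the rail mouth. I'll move it forward, lower it to just above the tray, then slide it in.

```bash

python3 -m crank '[[-25,1,0,0,0,0,50],[-24,1,0,0,0,0,50],[0,0,12,0,0,0,50],[0,0,10,0,0,0,50],[0,0,0,0,0,0,50]]'
python3 -m crank '[[-12,0,0,0,0,0,50],[-12,0,0,0,0,0,50],[-11,0,0,0,0,0,50],[0,0,0,0,0,0,50]]' 
python3 - <<'E'
from h import *
to(*seat(-.115,0,.0235),180+np.degrees(press[2]))
c=manip.camera("scene");a=np.clip(c["frame"][130:270,130:330,::-1]*1.5,0,255).astype(np.uint8)
cv2.imwrite("pics/p2.png",cv2.resize(a,None,fx=3.8,fy=3.8,interpolation=2))
E
```

```text
t: 7.35
tcp_pos: [0.4445, -0.0323, 0.038]
eef_rot: [[-0.973, -0.229, -0.004], [-0.229, 0.973, 0.001], [0.004, 0.002, -1.0]]
force: [-0.4, 0.7, -7.5]
gripper_width: 0.0556
t: 7.85
tcp_pos: [0.4825, -0.0242, 0.0396]
eef_rot: [[-0.973, -0.231, 0.002], [-0.231, 0.973, -0.0], [-0.002, -0.001, -1.0]]
force: [-0.2, 0.2, -6.9]
gripper_width: 0.0554
t 7.85 tcp [ 0.4825 -0.0242  0.0396] F [-0.2  0.2 -6.9] w 55.4 yaw -166.66
tool shift [ 1.  -0.5  4.1] wz 0.06
```

View pics/p2.png

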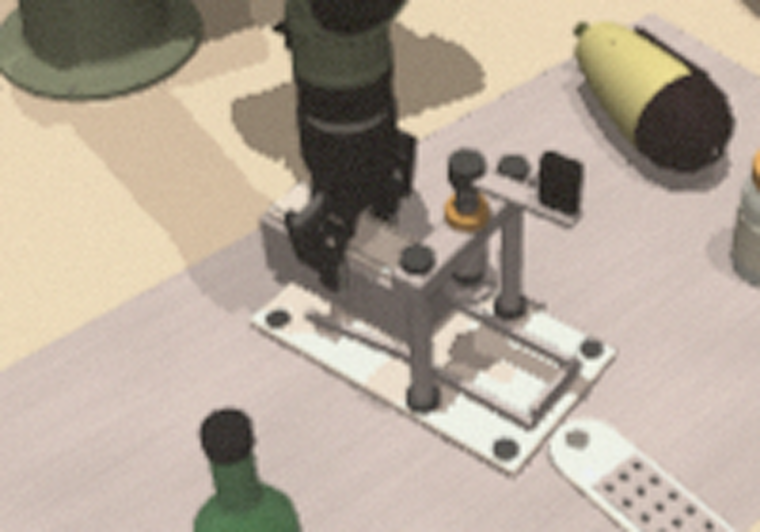

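The mould is between the rails with no side force. I'll set it down, release, and retreat upward and back.

```bash

python3 -m crank '[[0,0,3,0,0,0,50],[0,0,1.5,0,0,0,50],[0,0,0,0,0,0,50],[0,0,0,0,0,0,50]]'
python3 -m crank '[[0,0,0,0,0,0,75],[0,0,0,0,0,0,75],[0,0,0,0,0,0,75],[0,0,0,0,0,0,75]]'
python3 -m crank '[[0,0,-20,0,0,0,80],[0,0,-30,0,0,0,80],[0,0,-30,0,0,0,80],[30,0,-10,0,0,0,40],[60,0,0,0,0,0,0]]'
python3 -m crank '[[20,0,0,0,0,0,0],[0,0,0,0,0,0,0],[0,0,0,0,0,0,0]]'
python3 - <<'E'
from h import *
to(*seat(-.24,0,.02),180+np.degrees(press[2]))
E
```

```text
t: 8.4
tcp_pos: [0.4802, -0.0242, 0.0355]
eef_rot: [[-0.973, -0.23, -0.0], [-0.23, 0.973, 0.0], [0.0, 0.0, -1.0]]
force: [-4.9, 1.0, 5.2]
gripper_width: 0.0554
t: 8.9
tcp_pos: [0.4809, -0.0243, 0.0348]
eef_rot: [[-0.973, -0.23, 0.0], [-0.23, 0.973, -0.0], [-0.0, -0.0, -1.0]]
force: [-0.3, -0.3, -0.3]
gripper_width: 0.0749
t: 9.52
tcp_pos: [0.3952, -0.0458, 0.126]
eef_rot: [[-0.973, -0.232, 0.005], [-0.232, 0.973, -0.002], [-0.004, -0.003, -1.0]]
force: [-0.2, -0.5, 0.1]
gripper_width: 0.0451
t: 9.9
tcp_pos: [0.3752, -0.0499, 0.1252]
eef_rot: [[-0.973, -0.23, 0.002], [-0.23, 0.973, -0.0], [-0.002, -0.001, -1.0]]
force: [-0.1, 0.0, 0.4]
gripper_width: -0.0001
t 9.9 tcp [ 0.3752 -0.0499  0.1252] F [-0.1  0.   0.4] w -0.1 yaw -166.7
tool shift [15.8 -0.1 93.1] wz 0.02
```

```bash

python3 -m crank '[[16,0,0,0,0,0,0],[0,0,40,0,0,0,0],[0,0,40,0,0,0,0],[0,0,13,0,0,0,0],[0,0,0,0,0,0,0]]'
python3 -m crank '[[-12,0,0,0,0,0,0],[-12,0,0,0,0,0,0],[-12,0,0,0,0,0,0],[-12,0,0,0,0,0,0],[-12,0,0,0,0,0,0]]'
python3 -m crank '[[-12,0,0,0,0,0,0],[-12,0,0,0,0,0,0],[-12,0,0,0,0,0,0],[-12,0,0,0,0,0,0],[0,0,0,0,0,0,0]]'
python3 - <<'E'
from h import *
to(*seat(-.092,0,.02),180+np.degrees(press[2]))
E
```

```text
t: 10.52
tcp_pos: [0.3568, -0.0529, 0.0309]
eef_rot: [[-0.973, -0.23, -0.003], [-0.23, 0.973, 0.001], [0.003, 0.002, -1.0]]
force: [-1.4, -0.8, 0.5]
gripper_width: 0.0002
t: 11.15
tcp_pos: [0.4167, -0.0392, 0.0317]
eef_rot: [[-0.973, -0.23, -0.001], [-0.23, 0.973, -0.0], [0.001, 0.0, -1.0]]
force: [-3.1, -1.0, 1.4]
gripper_width: 0.0001
t: 11.78
tcp_pos: [0.4657, -0.0283, 0.0321]
eef_rot: [[-0.973, -0.231, 0.003], [-0.231, 0.973, 0.0], [-0.003, -0.0, -1.0]]
force: [0.6, 0.0, 0.1]
gripper_width: -0.0001
t 11.78 tcp [ 0.4657 -0.0283  0.0321] F [0.6 0.  0.1] w -0.1 yaw -166.66
tool shift [-39.3  -0.4   0.2] wz 0.06
```

```bash

python3 -m crank '[[-10,0,0,0,0,0,0],[-10,0,0,0,0,0,0],[-8,0,0,0,0,0,0],[-3,0,0,0,0,0,0]]'
python3 -m crank '[[-3,0,0,0,0,0,0],[-2,0,0,0,0,0,0]]'
python3 - <<'E'
from h import *
to(*seat(-.092,0,.02),180+np.degrees(press[2]))
c=manip.camera("scene");a=np.clip(c["frame"][130:270,150:310,::-1]*1.5,0,255).astype(np.uint8)
cv2.imwrite("pics/p3.png",cv2.resize(a,None,fx=4,fy=4,interpolation=2))
E
```

```text
t: 12.28
tcp_pos: [0.494, -0.0212, 0.0318]
eef_rot: [[-0.973, -0.23, 0.0], [-0.23, 0.973, -0.0], [-0.0, -0.0, -1.0]]
force: [-4.3, -1.1, 1.9]
gripper_width: 0.0
t: 12.52
tcp_pos: [0.4982, -0.0201, 0.0317]
eef_rot: [[-0.973, -0.23, -0.0], [-0.23, 0.973, 0.0], [0.0, 0.0, -1.0]]
force: [-3.4, -0.7, -0.2]
gripper_width: -0.0
t 12.53 tcp [ 0.4982 -0.0201  0.0317] F [-3.4 -0.7 -0.2] w -0.0 yaw -166.71
tool shift [-5.8 -0.9 -0.3] wz 0.01
```

View pics/p3.png

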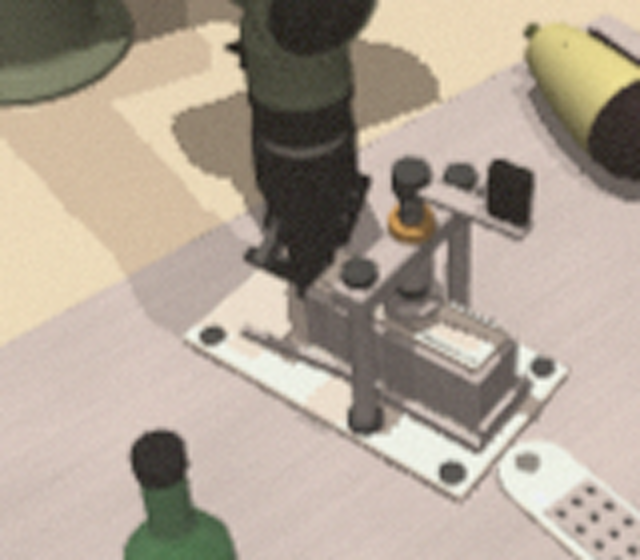

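The mould is in the parallel section with its front a few mm short of the stop. I'll push on gently until the force rises.

```bash

for i in 1 2; do python3 -m crank '[[-2,0,0,0,0,0,0],[-1,0,0,0,0,0,0]]' | grep -E "tcp_pos|force"; done
python3 -m crank '[[-1,0,0,0,0,0,0],[0,0,0,0,0,0,0]]' | grep -E "tcp_pos|force"
```

```text
tcp_pos: [0.5014, -0.0194, 0.0318]
force: [-3.1, -0.8, 0.2]
tcp_pos: [0.5034, -0.0189, 0.0317]
force: [-6.5, -1.4, 2.3]
tcp_pos: [0.5033, -0.0187, 0.0314]
force: [-7.1, -0.9, 2.8]
```

```bash

python3 -m crank '[[-1,0,0,0,0,0,0],[-1,0,0,0,0,0,0]]' | grep -E "tcp_pos|force"
python3 -m crank '[[-1,0,0,0,0,0,0],[0,0,0,0,0,0,0]]' | grep -E "tcp_pos|force"
python3 - <<'E'
from h import *
s=manip.get_state(); r=s["tcp_pos"][:2]-press[:2]; a=press[2]
print("tcp seat x",r@[np.cos(a),np.sin(a)],"y",r@[-np.sin(a),np.cos(a)])
E
```

```text
tcp_pos: [0.5031, -0.0184, 0.031]
force: [-12.9, -4.5, 5.2]
tcp_pos: [0.503, -0.018, 0.0306]
force: [-14.3, -3.1, 4.3]
tcp seat x -0.09270207726936659 y 0.0017775988934762232
```

The mould is hard against the stop: the TCP has stalled and the force climbed to 14 N. I'll back off, go over the crank, and compute the circle rows.

```bash

python3 -m crank '[[10,0,0,0,0,0,0],[40,0,-20,0,0,0,0],[30,0,-50,0,0,0,0],[0,0,-60,0,0,0,0],[0,0,-60,0,0,0,0]]' >/dev/null
python3 -m crank '[[0,0,-60,0,0,0,0],[0,0,-35,0,0,0,0],[0,0,0,0,0,0,0],[0,0,0,0,0,0,0]]'
python3 - <<'E'
from h import *
b=.55
to(*seat(.075*np.cos(b),.075*np.sin(b),.211),180+np.degrees(press[2]))
B=b-np.radians(20)*np.arange(34); P=75*np.c_[-np.cos(B),np.sin(B)]; D=np.diff(P,axis=0)
for i,d in enumerate(D): print(i,"bearing_end %.2f"%B[i+1],d.round(0))
E
```

```text
t: 14.95
tcp_pos: [0.4305, -0.0361, 0.3164]
eef_rot: [[-0.973, -0.23, 0.001], [-0.23, 0.973, 0.0], [-0.001, -0.0, -1.0]]
force: [-0.1, -0.3, -0.5]
gripper_width: -0.0002
t 14.95 tcp [ 0.4305 -0.0361  0.3164] F [-0.1 -0.3 -0.5] w -0.2 yaw -166.7
tool shift [-231.3   38.3   93.6] wz 0.02
0 bearing_end 0.20 [-10. -24.]
1 bearing_end -0.15 [ -1. -26.]
2 bearing_end -0.50 [  8. -25.]
3 bearing_end -0.85 [ 16. -20.]
4 bearing_end -1.20 [ 22. -14.]
5 bearing_end -1.54 [26. -5.]
6 bearing_end -1.89 [26.  4.]
7 bearing_end -2.24 [23. 12.]
8 bearing_end -2.59 [17. 20.]
9 bearing_end -2.94 [10. 24.]
10 bearing_end -3.29 [ 1. 26.]
11 bearing_end -3.64 [-8. 25.]
12 bearing_end -3.99 [-16.  20.]
13 bearing_end -4.34 [-22.  14.]
14 bearing_end -4.69 [-26.   5.]
15 bearing_end -5.04 [-26.  -4.]
16 bearing_end -5.38 [-23. -12.]
17 bearing_end -5.73 [-17. -20.]
18 bearing_end -6.08 [-10. -24.]
19 bearing_end -6.43 [ -1. -26.]
20 bearing_end -6.78 [  8. -25.]
21 bearing_end -7.13 [ 16. -20.]
22 bearing_end -7.48 [ 22. -14.]
23 bearing_end -7.83 [26. -5.]
24 bearing_end -8.18 [26.  4.]
25 bearing_end -8.53 [23. 12.]
26 bearing_end -8.87 [17. 20.]
27 bearing_end -9.22 [10. 24.]
28 bearing_end -9.57 [ 1. 26.]
29 bearing_end -9.92 [-8. 25.]
30 bearing_end -10.27 [-16.  20.]
31 bearing_end -10.62 [-22.  14.]
32 bearing_end -10.97 [-26.   5.]
```

```bash

python3 -m crank '[[-40,19,0,0,0,0,0],[-50,19,0,0,0,0,0],[-50,0,0,0,0,0,0],[-50,0,0,0,0,0,0],[-41,0,0,0,0,0,0]]' >/dev/null
python3 -m crank '[[0,0,0,0,0,0,0],[0,0,30,0,0,0,0],[0,0,20,0,0,0,0],[0,0,0,0,0,0,0]]'
python3 - <<'E'
from h import *
b=.55
to(*seat(.075*np.cos(b),.075*np.sin(b),.211),180+np.degrees(press[2]))
c=manip.camera("scene");a=np.clip(c["frame"][60:260,150:310,::-1]*1.5,0,255).astype(np.uint8)
cv2.imwrite("pics/k1.png",cv2.resize(a,None,fx=3,fy=3,interpolation=2))
E
```

```text
t: 16.08
tcp_pos: [0.6438, 0.0537, 0.2642]
eef_rot: [[-0.973, -0.23, -0.005], [-0.23, 0.973, 0.0], [0.005, 0.001, -1.0]]
force: [0.5, -0.2, -0.3]
gripper_width: 0.0004
t 16.07 tcp [0.6438 0.0537 0.2642] F [ 0.5 -0.2 -0.3] w 0.4 yaw -166.72
tool shift [-3.3 -0.1 41.2] wz 0.00
```

View pics/k1.png

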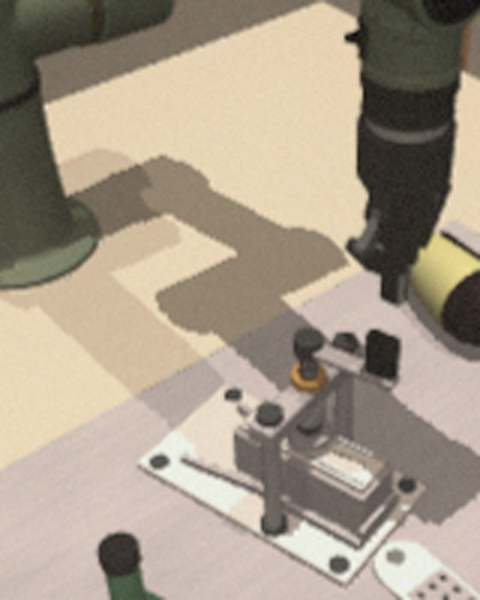

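The mould sits against the stop. The shut fingers at (397,300) hover on the trailing side of the grip at (383,355). I'll descend and start winding.

```bash

python3 -m crank '[[-1,0,20,0,0,0,0],[-1,0,20,0,0,0,0],[0,0,0,0,0,0,0]]'
python3 -m crank '[[-10,-24,0.5,0,0,0,0],[-1,-26,0.6,0,0,0,0],[8,-25,0.5,0,0,0,0],[0,0,0,0,0,0,0]]'
python3 - <<'E'
from h import *
b=-.5
to(*seat(.075*np.cos(b),.075*np.sin(b),.2095),180+np.degrees(press[2]))
c=manip.camera("scene");a=np.clip(c["frame"][60:260,150:310,::-1]*1.5,0,255).astype(np.uint8)
cv2.imwrite("pics/k2.png",cv2.resize(a,None,fx=3,fy=3,interpolation=2))
E
```

```text
t: 16.5
tcp_pos: [0.6473, 0.0543, 0.2264]
eef_rot: [[-0.973, -0.23, -0.002], [-0.23, 0.973, 0.0], [0.002, 0.0, -1.0]]
force: [-0.2, 0.6, 0.2]
gripper_width: -0.0002
t: 17.0
tcp_pos: [0.6687, -0.0205, 0.226]
eef_rot: [[-0.974, -0.227, 0.001], [-0.227, 0.974, -0.001], [-0.001, -0.001, -1.0]]
force: [-0.7, 0.2, 0.1]
gripper_width: 0.0002
t 17.0 tcp [ 0.6687 -0.0205  0.226 ] F [-0.7  0.2  0.1] w 0.2 yaw -166.9
tool shift [2.2 2.7 4.5] wz -0.18
```

View pics/k2.png

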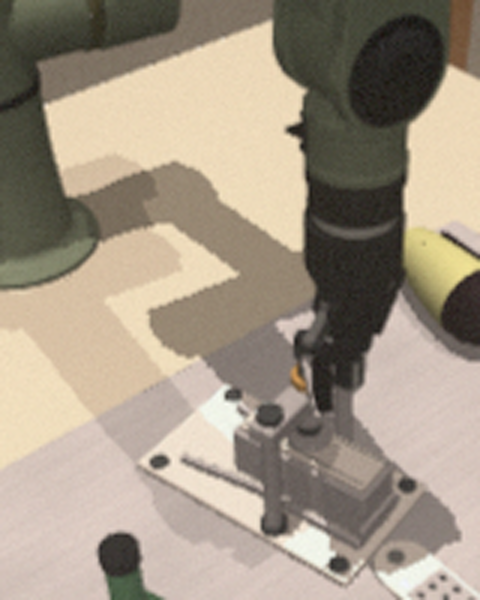

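Mostly hidden by the gripper, but the fingers at (322,380) are where the grip was, so the crank has been pushed on. One viewing is left, which I'll keep for the end. I'll continue round.

```bash

python3 -m crank '[[18,-18,1.5,0,0,0,0],[22,-14,1.5,0,0,0,0],[26,-5,0.6,0,0,0,0],[26,4,0.6,0,0,0,0],[23,12,0.6,0,0,0,0]]'
python3 -c "
from h import *
b=-2.24
to(*seat(.075*np.cos(b),.075*np.sin(b),.2065))"
```

```text
t: 17.68
tcp_pos: [0.5618, -0.0647, 0.2213]
eef_rot: [[-0.973, -0.23, 0.003], [-0.23, 0.973, -0.0], [-0.003, -0.001, -1.0]]
force: [2.6, -0.7, 1.0]
gripper_width: -0.0001
t 17.68 tcp [ 0.5618 -0.0647  0.2213] F [ 2.6 -0.7  1. ] w -0.1 yaw -166.71
tool shift [ 0.4 -1.6  2.8]
```

```bash

python3 -m crank '[[17,19,1,0,0,0,0],[10,24,1,0,0,0,0],[1,26,0.6,0,0,0,0],[-8,25,0.6,0,0,0,0],[-16,20,0.6,0,0,0,0]]' | grep -E "tcp_pos|force"
python3 -c "
from h import *
b=-3.99
to(*seat(.075*np.cos(b),.075*np.sin(b),.2035))"
python3 -m crank '[[-22,14,0.6,0,0,0,0],[-26,5,0.6,0,0,0,0],[-26,-4,0.6,0,0,0,0],[-23,-12,0.6,0,0,0,0],[-17,-20,0.6,0,0,0,0]]' | grep -E "tcp_pos|force"
python3 -c "
from h import *
b=-5.73
to(*seat(.075*np.cos(b),.075*np.sin(b),.2005))
f=manip.camera('top')['frame']; cv2.imwrite('pics/kt.png',f[:,:,::-1])"
```

```text
tcp_pos: [0.5309, 0.0461, 0.2174]
force: [0.2, -2.6, -0.3]
t 18.3 tcp [0.5309 0.0461 0.2174] F [ 0.2 -2.6 -0.3] w -0.1 yaw -166.67
tool shift [-1.2 -1.5  1.9] 
tcp_pos: [0.6462, 0.0564, 0.2138]
force: [-2.1, 1.2, -0.6]
t 18.93 tcp [0.6462 0.0564 0.2138] F [-2.1  1.2 -0.6] w 0.1 yaw -166.56
tool shift [-0.  -2.   1.3]
```

Reaction forces of about 2–3 N oppose the push tangentially, so the crank is being driven. On with the second turn.

```bash

python3 -m crank '[[-10,-25,0.8,0,0,0,0],[-1,-26,0.8,0,0,0,0],[8,-25,0.6,0,0,0,0],[16,-20,0.6,0,0,0,0],[22,-14,0.6,0,0,0,0]]' | grep -E "force"
python3 -c "
from h import *
b=-7.48
to(*seat(.075*np.cos(b),.075*np.sin(b),.1975))"
python3 -m crank '[[26,-5,0.6,0,0,0,0],[26,4,0.6,0,0,0,0],[23,12,0.6,0,0,0,0],[17,20,0.6,0,0,0,0],[10,24,0.6,0,0,0,0]]' | grep -E "force"
python3 -c "
from h import *
b=-9.22
to(*seat(.075*np.cos(b),.075*np.sin(b),.1945))"
```

```text
force: [0.8, 1.9, -0.2]
t 19.6 tcp [ 0.6367 -0.0615  0.2103] F [ 0.8  1.9 -0.2] w -0.4 yaw -166.73
tool shift [0.1 1.4 0.8] 
force: [1.3, -1.7, -0.5]
t 20.23 tcp [ 0.5245 -0.0315  0.208 ] F [ 1.3 -1.7 -0.5] w 0.1 yaw -166.82
tool shift [-1.4  1.   1.5]
```

```bash

python3 -m crank '[[0,26,0.8,0,0,0,0],[-8,25,0.8,0,0,0,0],[-16,20,0.8,0,0,0,0],[-22,14,0.6,0,0,0,0],[0,0,0,0,0,0,0]]' | grep -E "force|tcp"
python3 -m crank '[[6,-4,0,0,0,0,0],[5,-3,-20,0,0,0,0],[0,0,-50,0,0,0,0],[0,0,-40,0,0,0,0]]' | grep -E "force|tcp"
python3 -m crank '[[50,0,0,0,0,0,0],[55,0,0,0,0,0,0],[55,0,0,0,0,0,0],[40,0,0,0,0,0,0],[0,0,0,0,0,0,0]]' | grep -E "force|tcp"
python3 - <<'E'
from h import *
def avg(n): return np.clip(np.mean([manip.camera(n)["frame"].astype(float) for _ in range(4)],0)*1.5,0,255).astype(np.uint8)[:,:,::-1]
a=avg("top");b=avg("scene")
cv2.imwrite("pics/ftop.png",a);cv2.imwrite("pics/fsc.png",b)
A=cv2.resize(a[150:270,228:308],None,fx=5,fy=5,interpolation=2)
B=cv2.resize(b[140:270,170:270],None,fx=4,fy=4,interpolation=2); B=cv2.copyMakeBorder(B,0,A.shape[0]-B.shape[0],0,0,0)
cv2.imwrite("pics/final.png",np.hstack([A,B]))
E
```

```text
tcp_pos: [0.5506, 0.0632, 0.2043]
force: [0.3, -0.1, -1.0]
tcp_pos: [0.5404, 0.0523, 0.316]
force: [1.1, -0.1, 0.4]
tcp_pos: [0.3436, 0.007, 0.3143]
force: [0.5, 0.2, -0.2]
```

View pics/final.png

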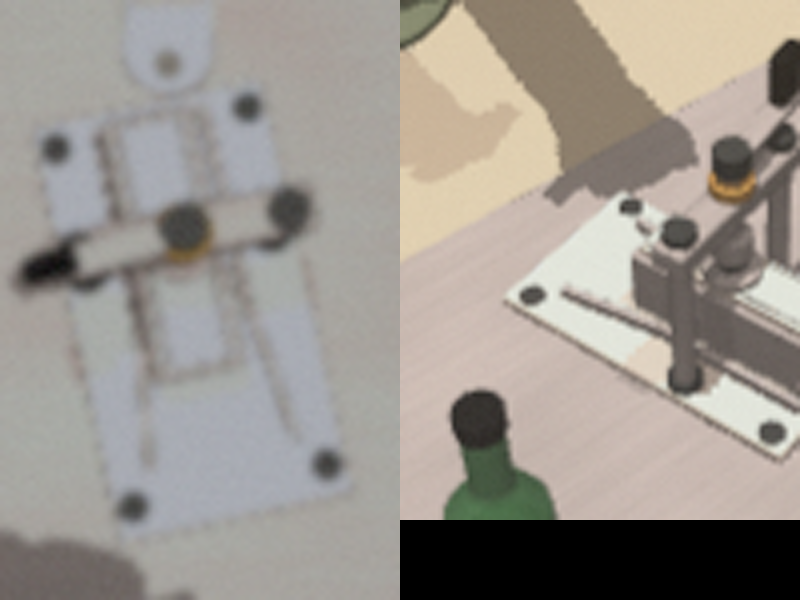

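The crank arm points left. The grip is at crop (48,265), and the mould lies along the rails with its ends at crop y≈112 and 378. I'll compute the angle and the mould position.

```bash
python3 - <<'E'
from h import *
c=manip.camera("top"); a=press[2]
px=lambda x,y:((x+.5)/5-.5+228,(y+.5)/5-.5+150)
def S(uv,z): r=back(c,uv,z)[:2]-press[:2]; return r@[np.cos(a),np.sin(a)],r@[-np.sin(a),np.cos(a)]
g=S(px(48,265),.237); b=np.arctan2(g[1],g[0]); print("grip",g,"crank",1.3-b+2*np.pi*np.arange(3))
print("rim far mid",S(px(153,113),.072),"near mid",S(px(197,373),.072))
u=proj(c,W(press,[[.08,0,.072],[-.08,0,.072]])); print("expected rim crop px",((u-[228,150]+.5)*5).round(0))
print(manip.get_state()["t"])
E
```

```text
grip (np.float64(-0.008042413048006524), np.float64(0.07521075513314052)) crank [-0.37732322  5.90586208 12.18904739]
rim far mid (np.float64(0.08002408523735244), np.float64(-0.0007230396390778675)) near mid (np.float64(-0.07868421739573242), np.float64(0.007248082724108338))
expected rim crop px [[152. 114.]
 [210. 373.]]
22.425
```

Crank reads 12.19. My near-end reading suggests a possible few-mm sideways offset, so I'll check the mould's yaw and the turn count numerically in both cameras.

```bash
python3 - <<'E'
from h import *
from scipy.ndimage import map_coordinates as mc, gaussian_filter as gf
import itertools
def grad(n): g=gf(cv2.cvtColor(cv2.imread(n),6).astype(float),.7); return np.hypot(gf(g,.5,(0,1)),gf(g,.5,(1,0)))
cams=[(manip.camera("top"),grad("pics/ftop.png")),(manip.camera("scene"),grad("pics/fsc.png"))]
t=np.linspace(-1,1,60)
def rect(l,w,z,xs): 
    P=[[x*l,s*w,z] for s in(-1,1) for x in t if abs(x*l)>.03]+[[s*l,y*w,z] for s in(-1,1) for y in t]
    return np.array(P)
M=np.vstack([rect(.08,.028,.072,0),rect(.0745,.0225,.08,0)])
for k,(c,G) in enumerate(cams):
  best=[]
  for dx,dy,yw in itertools.product(np.arange(-8,9,1.),np.arange(-8,9,1.),np.arange(-5,6,1.)):
    P=W([dx/1e3,dy/1e3,np.radians(yw)],M); u=proj(c,W(press,P))
    best.append((mc(G,[u[:,1],u[:,0]],order=1).mean(),dx,dy,yw))
  print(k,[tuple(np.round(b,2)) for b in sorted(best)[-4:]])
  # press check: rails
  R=[]
  for s in(-1,1):
    for o in (0,.006):
      R+=[[-.13+.09*i/30,s*(.044-.012*i/30+o),.024] for i in range(31)]
  T=[[x,s*.075,.012] for s in(-1,1) for x in np.linspace(-.171,.097,60)]+[[x,y,.012] for x in(-.171,.097) for y in np.linspace(-.075,.075,40)]
  best=[]
  for dx,dy,yw in itertools.product(np.arange(-8,9,1.),np.arange(-8,9,1.),np.arange(-2,3,1.)):
    u=proj(c,W(press,W([dx/1e3,dy/1e3,np.radians(yw)],np.array(R+T)))); best.append((mc(G,[u[:,1],u[:,0]],order=1).mean(),dx,dy,yw))
  print(" press",[tuple(np.round(b,2)) for b in sorted(best)[-3:]])
# grip height in scene: dark blob vs prediction
cs=cams[1][0]; f=cv2.imread("pics/fsc.png").max(2)
for th in(12.19,5.91):
  b=1.3-th; u=proj(cs,W(press,[[.075*np.cos(b),.075*np.sin(b),.235-.01*th/2/np.pi]]))[0]; print("grip pred",th,u.round(1))
m=(f[130:180,245:290]<70).astype(np.uint8); n,l,st,ce=cv2.connectedComponentsWithStats(m); print([(s[4],(q+[245,130]).round(1)) for s,q in zip(st[1:],ce[1:]) if s[4]>25])
E
```

```text
0 [(np.float64(4.82), np.float64(-6.0), np.float64(7.0), np.float64(5.0)), (np.float64(4.82), np.float64(-7.0), np.float64(8.0), np.float64(5.0)), (np.float64(4.83), np.float64(-5.0), np.float64(8.0), np.float64(5.0)), (np.float64(4.86), np.float64(-6.0), np.float64(8.0), np.float64(5.0))]
 press [(np.float64(4.93), np.float64(-8.0), np.float64(5.0), np.float64(1.0)), (np.float64(4.93), np.float64(-8.0), np.float64(5.0), np.float64(0.0)), (np.float64(4.93), np.float64(-8.0), np.float64(4.0), np.float64(0.0))]
1 [(np.float64(19.14), np.float64(-2.0), np.float64(0.0), np.float64(0.0)), (np.float64(19.2), np.float64(-2.0), np.float64(0.0), np.float64(-1.0)), (np.float64(19.21), np.float64(-2.0), np.float64(-1.0), np.float64(-1.0)), (np.float64(19.22), np.float64(-2.0), np.float64(-1.0), np.float64(0.0))]
 press [(np.float64(17.8), np.float64(-4.0), np.float64(-2.0), np.float64(0.0)), (np.float64(17.96), np.float64(-4.0), np.float64(-3.0), np.float64(0.0)), (np.float64(17.96), np.float64(-3.0), np.float64(-3.0), np.float64(0.0))]
grip pred 12.19 [266.9 157.7]
grip pred 5.91 [267.1 154.9]
[(np.int32(94), array([266. , 157.8]))]
```

The clear scene view shows the mould straight (yaw 0 to -1°) and home. The grip height (row 157.8, against a predicted 157.7) confirms a crank angle of 12.19. Handing in.

```bash
python3 -c "
from bench import manip
print(manip.job_done(), manip.get_state()['t'])"
```

```text
the job is handed in; nothing more can be done
the job is handed in; nothing more can be done
```

The terrine mould is in the press against the back stop, and the crank is wound to about 12.2 rad, inside the good range of 11 to 13.5. The job was handed in at about 23 s. I did not aim at or approach the other objects, but I did not re-measure their positions afterwards.

- **Mould:** I gripped it across the middle, carried it level and set it between the rails. I then pushed it in with shut fingers until it stopped moving and the push force rose to about 14 N.
- **Crank:** I wound it clockwise by pushing the grip block round with shut fingers. The fingers felt about 2–3 N through most of the winding. I then backed off and moved clear.
- **Checks that agreed:**
  - The top camera gave a crank bearing of 12.19 rad.
  - The grip's height in the scene camera was 157.8 px, against 157.7 predicted at 12.19 rad and 154.9 for one turn less.
  - The scene camera also showed the mould straight and home to within about 2 mm.
- **Checks that disagreed:** The automatic edge fit on the low-contrast top picture ran to its search limits, so I disregarded it. A rough reading by eye from that picture suggested the mould's near end was about 7 mm to one side. The sharper scene view and the push against the stop did not support that.

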